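# Hold a glass cell in the strain viewer's light path

## Robot

A 7-joint arm with a two-finger parallel gripper is mounted at the origin on the work surface. World frame = base frame: x ahead of the robot, y to its left, z up, the work surface at z = 0. Lengths are in m, angles in rad, forces in N, time in s.
With the tool pointing down it reaches from about 0.4 to 0.9 m from the base axis. Payload 5.6 kg.
Tool frame: the origin (TCP) lies between the finger pads; the fingertips stand 11 mm ahead of it and the grasp point (between the pads) lies 8 mm behind it; z points along the fingers, y is the line along which they close (so a half turn about z gives the same grasp; the last joint's range is limited). The gripper opens to 92 mm and grips with 3 to 60 N. Pads are 20 mm wide; open, the fingers measure 128 mm over their backs; the gripper's body (75 mm by 189 mm) begins 69 mm behind the grasp point.
Start: joints at [1.299, 0.468, -0.012, 1.603, 0.006, 1.071, -0.056], TCP at [0.147, -0.633, 0.226] pointing down, gripper open.
Joint ranges: [-2.53, 2.53], [-0.31, 2.02], [-1.57, 1.55], [0.28, 2.44], [-1.29, 4.43], [0.15, 1.84], [-2.92, 2.92]. Speed limits (rad/s): [2.57, 2.57, 3.14, 3.14, 3.14, 3.14, 3.14].

## Interface

Orientations are given as [roll, pitch, yaw] about the fixed x, y, z axes, in that order (R = Rz(yaw) Ry(pitch) Rx(roll)).
In Python, from cell import arm, fingers, solver, viewer, job, sensors gives the robot as it stands. Calls block until the motion is done:
- arm.move_to(position, orientation): joint-space move of the TCP to a pose.
- arm.move_straight(position, rotation=None, v=0.15, until_force=None): straight line of the TCP; rotation=None keeps the orientation; v is the mean speed in m/s. With until_force (N) it stops when the force on the tool has changed by that much, and returns True; else False.
- arm.goto_joints(angles): joint-space move.
- fingers.gripper_to(opening, grasp_force=None): finger opening in m; grasp_force is the grip in N (None keeps the last); returns when the fingers have stopped.
- arm.hold(seconds).
- solver.solve_ik(position, orientation): joint angles nearest the present ones, or None.
- viewer.get_image(name): name is "scene" or "top" or "wrist"; returns the picture (480x640x3 uint8, red, green, blue); there is no depth.
- viewer.camera_params(name): a dict with "K" (3x3 intrinsics, pixels), "k1" (the pictures are not rectified: a ray, as slopes to the right and down, at radius r is drawn at 1 + k1 r^2 times it, then the intrinsics apply), "cam_to_world" (4x4, takes a point from camera to world coordinates); the wrist camera has in their place "mount" (4x4, takes a point from camera to tool coordinates, whose origin is the TCP and whose axes are the flange's). Camera axes: x right, y up, looking along -z (the intrinsics and any distortion apply to the point x, -y, -z); pixel columns grow to the right and rows downward; lengths in m; the calibration is good to about 2 mm. A picture is of the moment at which its call begins: read the wrist's pose just before it. camera_params takes no time and is no camera call.
A pose or a line that the arm cannot do raises arm.PlanningError and nothing moves.
- job.finish_job(): hands the job in; it is judged then, once.
Readings, each from a call of its own:
- sensors.read_time(): time.
- sensors.read_joint_pos(): joint angles.
- sensors.read_qd(): joint speeds.
- sensors.read_effort(): joint torques, N m.
- sensors.read_tool_pos(): TCP position.
- sensors.read_eef_rot(): TCP orientation.
- sensors.read_force(): force on the tool from outside, world axes, zero at the start.
- sensors.read_wrist_torque(): the same for the moment, N m.
- sensors.read_finger_gap(): finger opening in m.
- sensors.read_gripper_force(): force on a finger pad.
Only numpy, scipy, OpenCV 4.12 (cv2) and the standard library are available. Lean on these libraries where they do the work, as an engineer would, in place of code of your own. Each camera call takes 0.05 s, during which the arm holds its last target. There are 200 camera calls.

## Task

Ready the bench strain viewer by swinging its analyser's ball handle fully up to the upright stop. Then take the longest of the three glass cells out of the rack, gripping it only by its two broad frosted sides and never touching its clear end windows, and without knocking it against anything hold it upright in the middle of the light path, halfway between lamp and analyser, turned so that the light runs straight through it lengthwise from one end window to the other. Finish while still holding it there, steady and touching nothing else, and leave the other two cells, the marker and the steel test block alone.

Things in the scene. Friction and masses are not known exactly. Their poses are not given: they have to be found in the camera images.
- viewer: Fixed grey strain viewer. Base plate 150 (x) x 330 mm (y), top at 18 mm. -y end: lamp house 140 x 72 mm, 173 mm tall, with a lit round window 70 mm across; +y end: upright round analyser, 112 mm outer diameter. Open gap between them 190 mm. Origin: table level below the middle of the gap; y = direction of the light, z up; -x faces the robot within 20 degrees.
- light_path (a point): The middle of the light path: on the optical axis, halfway between lamp window and analyser, 110 mm above the table. Axes as the viewer's (light runs along y).
- analyser (a joint): Angle of the analyser ring about the optical axis, rad. 0 = handle upright against its stop (polarisers crossed); it grows to at most 1.2 as the handle leans over to the viewer's -x side. Turns with light friction (about 0.7 N at the ball) and stays where it is left.
- analyser_ball (a point): Centre of the black ball, 18 mm across, on an 8 mm steel rod at the analyser ring's rim (ring 104 mm across, 12 mm thick). 90 mm from the optical axis, 102 mm from the gap's middle along the viewer's +y. The ring turns about the viewer's y at 110 mm height; upright, the ball is 200 mm up. A stop block beside the rod (+x side) reaches up to 176 mm.
- cell_rack: Black plastic cell rack, fixed, 225 (its x) x 52 (y) x 20 mm, with three equal pockets 45.5 x 15.5 mm, 10 mm deep, in single file along its x at -70, 0 and +70 mm. A cell stands in each, frosted sides facing the rack's +-y; which cell is in which pocket varies. Origin: middle of the underside.
- long_cell: The cell to check, the longest of three: hollow glass, 42.5 long (x), 12.5 wide (y), 45 mm tall, white stopper on top to 48 mm. Broad faces (+-y, 42.5 x 45 mm) frosted; narrow end faces (+-x, 12.5 x 45 mm) are clear windows 1.8 mm thick. Origin: middle of the underside, 10 mm above the table in its pocket. About 18 g.
- long_cell_mid (a point): Middle of the long cell's glass, 22.5 mm above its underside.
- long_cell_window_a: Clear end window of the long cell at its +x end, 12.5 x 45 mm, 1.8 mm thick; origin at the bottom of the window. Not to be touched.
- long_cell_window_b: Clear end window of the long cell at its -x end, likewise.
- medium_cell: Bystander: like the long cell but only 22.5 mm long, in the same rack. Origin: middle of the underside.
- short_cell: Bystander: like the long cell but only 12.5 mm long (square), in the same rack. Origin: middle of the underside.
- test_block: Bystander: round steel hardness test block, 64 mm diameter, 15 mm thick, lying on the table. Origin: middle of the underside.
- marker: Bystander: white marker pen with a black cap, 135 mm long, 13 mm thick, lying on the table along its x. Origin: middle of the underside.

How it is judged:
On the way, in this order (a step that is already met when the one before it is completed fails the run):
1. the analyser's handle is upright at its stop while the long cell still stands in the rack (value of joint analyser below 0.06 rad and distance of long_cell_mid from where it was at the start of the episode below 0.01 m), for 0.2 s.
2. the long cell is lifted clear of the rack in the fingers (height (world z) of long_cell above 0.04 m and contact force between the fingers and long_cell above 0.3 N and contact force between long_cell and cell_rack below 0.05 N), for 0.2 s.
At the end, for the whole second after the job is handed in: Still gripped, the long cell's middle is within 12 mm of the optical axis and 30 mm of halfway along it; upright and lengthwise to the light within 0.15 rad; at rest, cell and arm clear of viewer and rack; analyser below 0.06 rad; bystanders within 20 mm of their places (value of joint analyser below 0.06 rad and x of long_cell_mid in the frame of light_path between -0.012 and 0.012 m and y of long_cell_mid in the frame of light_path between -0.03 and 0.03 m and z of long_cell_mid in the frame of light_path between -0.012 and 0.012 m and angle between the x axis of long_cell and the y axis of light_path, either way round below 0.15 rad and angle between long_cell's own z axis and vertical below 0.15 rad and contact force between the fingers and long_cell above 0.3 N and contact force between each of long_cell, the arm and viewer below 0.05 N and contact force between long_cell and cell_rack below 0.05 N and linear speed of long_cell below 0.02 m/s and angular speed of long_cell below 0.2 rad/s and distance of each of medium_cell, short_cell, test_block, marker from where it was at the start of the episode below 0.02 m); the arm keeps its last pose, push and grip.
It fails at once if the robot touches a clear end window of the long cell (contact force between any of the fingers, the arm and long_cell_window_a above 0.1 N or contact force between any of the fingers, the arm and long_cell_window_b above 0.1 N).
It fails at once if the long cell is knocked against the viewer (contact force between long_cell and viewer above 1 N).
It fails at once if a bystander is moved by more than 20 mm (distance of any of medium_cell, short_cell, test_block, marker from where it was at the start of the episode above 0.02 m).
It also fails if it takes over 64 s, if anything falls off the work surface, if the arm or the gripper's body presses on something with over 40 N, if the wrist force passes 120 N, or if a joint passes its speed limit or range.

## Working session

There is one attempt and no reset: what is moved stays moved. The work goes in short steps, each a Python script; the robot and the scene stay as the last script left them, time stands still between calls to the robot, and variables do not carry over. Pictures are saved under pics/ and viewed, at most 10 in all, crops included, and the job is handed in when it is done.

```bash
mkdir -p pics; cat > h.py <<'E'
import numpy as np, cv2
from cell import arm, fingers, solver, viewer, job, sensors
from scipy.spatial.transform import Rotation as R
def save(n,f):
    im=viewer.get_image(n); cv2.imwrite('pics/'+f,im[:,:,::-1]); return im
def pose():
    T=np.eye(4);T[:3,:3]=R.from_euler('xyz',sensors.read_eef_rot()).as_matrix();T[:3,3]=sensors.read_tool_pos();return T
def ray(n,uv,T=None):
    p=viewer.camera_params(n);K=np.array(p['K']);k1=p['k1']
    M=np.array(p['cam_to_world']) if 'cam_to_world' in p else T@np.array(p['mount'])
    d=np.linalg.inv(K)@[uv[0],uv[1],1];s=d[:2].copy()
    for _ in range(20): s=d[:2]/(1+k1*(s@s))
    v=M[:3,:3]@np.array([s[0],-s[1],-1]); return M[:3,3],v/np.linalg.norm(v)
def onz(n,uv,z,T=None):
    o,v=ray(n,uv,T); return o+v*(z-o[2])/v[2]
def tri(rs):
    A=sum(np.eye(3)-np.outer(v,v) for o,v in rs);b=sum((np.eye(3)-np.outer(v,v))@o for o,v in rs);return np.linalg.solve(A,b)
def proj(n,P,T=None):
    p=viewer.camera_params(n);M=np.array(p['cam_to_world']) if 'cam_to_world' in p else T@np.array(p['mount'])
    c=np.linalg.inv(M)@np.append(P,1);s=np.array([c[0],-c[1]])/-c[2];s=s*(1+p['k1']*(s@s));return (np.array(p['K'])@[s[0],s[1],1])[:2]
E
python3 - <<'E'
from h import *
for n in('scene','top'):
    save(n,n+'0.png');p=viewer.camera_params(n);print(n,np.round(p['cam_to_world'],3).tolist(),p['k1'],np.array(p['K'])[0])
print(viewer.camera_params('wrist')['mount'],sensors.read_eef_rot(),sensors.read_time())
E
```

```text
scene [[0.352, -0.587, 0.729, 1.337], [0.936, 0.238, -0.26, -0.251], [-0.021, 0.774, 0.633, 0.785], [0.0, 0.0, 0.0, 1.0]] 0.04213192565966266 [572.14322325   0.         319.24888383]
top [[-0.01, 0.996, -0.09, 0.538], [-1.0, -0.009, 0.007, 0.015], [0.006, 0.091, 0.996, 1.06], [0.0, 0.0, 0.0, 1.0]] -0.12642803712675646 [510.71977012   0.         320.63564014]
[[ 8.28686788e-04  9.61084544e-01  2.76253167e-01  7.86099335e-02]
 [ 9.99999080e-01 -1.09299998e-03  8.02812003e-04  2.29759576e-04]
 [ 1.07351491e-03  2.76252248e-01 -9.61084566e-01 -1.58398727e-01]
 [ 0.00000000e+00  0.00000000e+00  0.00000000e+00  1.00000000e+00]] [-3.14003039e+00  1.03939142e-04  2.28690982e-01] 0.1
```

View pics/scene0.png

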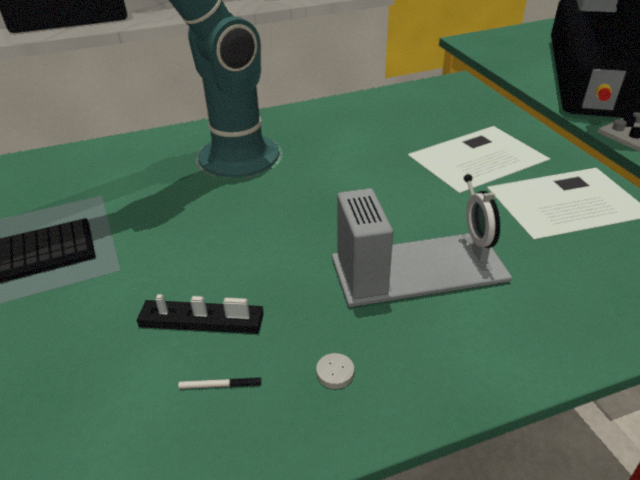

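View pics/top0.png

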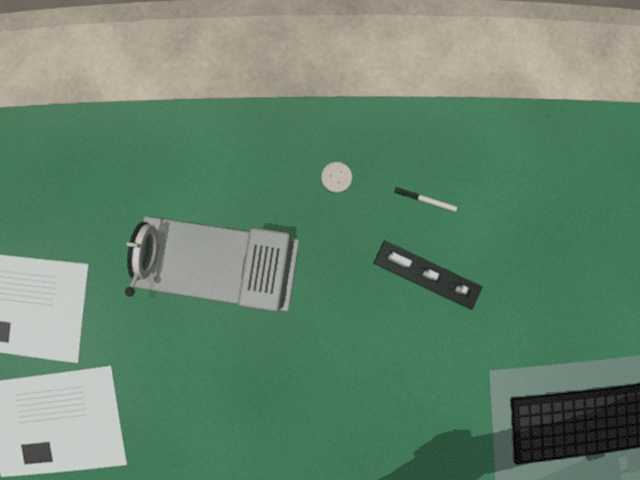

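The scene view shows the viewer with lamp house at (365,245), analyser at (483,218) and ball at (468,178). The rack runs from (140,310) to (262,325), with the long cell at its right end (236,308). In the top view the ball is at (130,292), the plate corners are near (145,217) and (133,290), and the long cell is at (400,260).

```bash
python3 - <<'E'
from h import *
b=tri([ray('top',(130,292)),ray('scene',(468,178))]);print('ball',b)
for o in [('top',(130,292))]: print(proj('scene',b),proj('top',b))
print('plate',[onz('top',q,.018)[:2].round(3).tolist() for q in((145,217),(133,290),(299,239))])
print('roof',[onz('top',q,.173)[:2].round(3).tolist() for q in((252,230),(290,233),(282,310),(241,303))])
im=cv2.imread('pics/top0.png');m=(im.max(2)<60).astype(np.uint8);m[:225]=0;m[320:]=0;m[:,:365]=0;m[:,490:]=0
c=max(cv2.findContours(m,0,2)[0],key=cv2.contourArea);bx=cv2.boxPoints(cv2.minAreaRect(c));print(bx.tolist())
P=np.array([onz('top',q,.02)[:2] for q in bx]);print('rack',P.round(4).tolist(),P.mean(0),np.linalg.norm(np.diff(P,axis=0),axis=1))
crop=cv2.resize(im[205:320,115:305],None,fx=4,fy=4,interpolation=2);cv2.imwrite('pics/crop.png',crop)
E
```

```text
ball [0.53129913 0.35258316 0.1554987 ]
[467.04367817 178.23420427] [129.01810835 291.58396856]
plate [[0.685, 0.373], [0.534, 0.396], [0.636, 0.051]]
roof [[0.638, 0.128], [0.632, 0.062], [0.499, 0.076], [0.511, 0.147]]
[[377.86248779296875, 264.8794860839844], [388.4486083984375, 242.46182250976562], [481.77606201171875, 286.5331115722656], [471.18994140625, 308.9507751464844]]
rack [[0.5814, -0.1092], [0.6271, -0.1319], [0.5341, -0.3241], [0.4886, -0.3004]] [ 0.55781408 -0.21640438] [0.0510393  0.21346237 0.05131719]
```

View pics/crop.png

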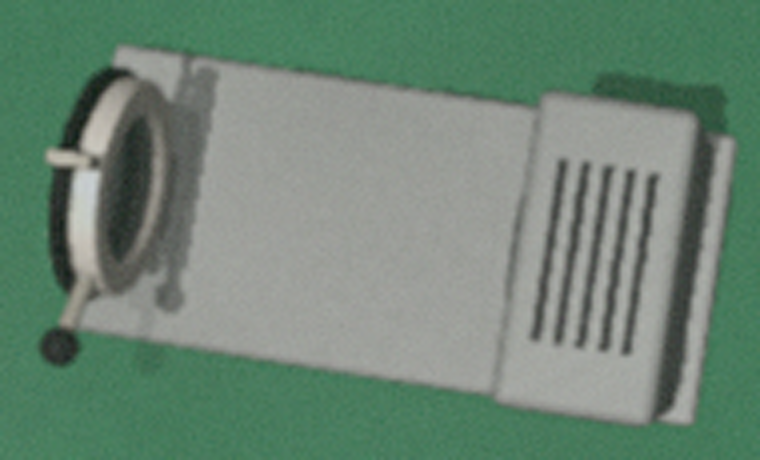

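The crop confirms the plate corners at crop pixels (118,45), (735,137), (690,423) and (75,328), and the leaning ball at (60,345). The viewer comes out at yaw ≈ -0.15 with its axis along x' ≈ 0.549. Next I look at the rack from close by, then at the viewer.

```bash
python3 - <<'E'
from h import *
arm.move_to([.58,-.17,.25],[np.pi,0,1.12]); T=pose(); np.save('Tr.npy',T); save('wrist','wr.png')
print(T[:3,3],sensors.read_joint_pos())
vx=np.array([.989,-.15])
arm.move_to([.55,.26,.40],[np.pi,0,1.42]); T=pose(); np.save('Tv.npy',T); save('wrist','wv.png')
print(T[:3,3],sensors.read_joint_pos(),sensors.read_time())
E
```

```text
[ 0.57957131 -0.17166217  0.24979751] [ 0.63204019  0.4283866  -0.52830612  1.66698911  0.23643368  1.11061062
 -0.41584415]
[0.55088155 0.25811263 0.39924424] [ 0.1057201   0.40252061 -0.83492123  1.43812072  0.29782145  1.43269525
 -0.88407056] 4.1417
```

View pics/wr.png

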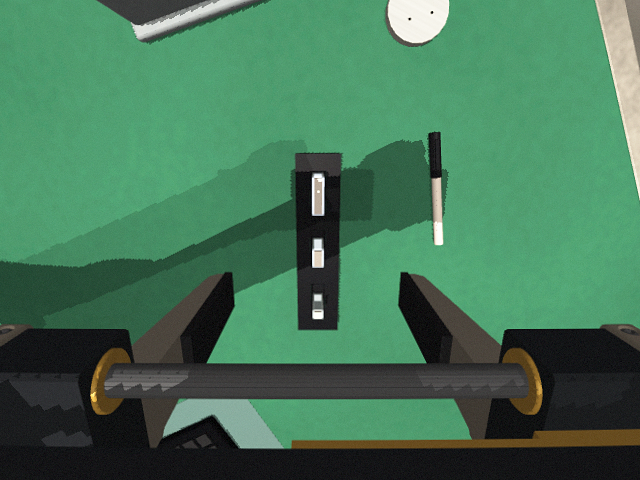

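View pics/wv.png

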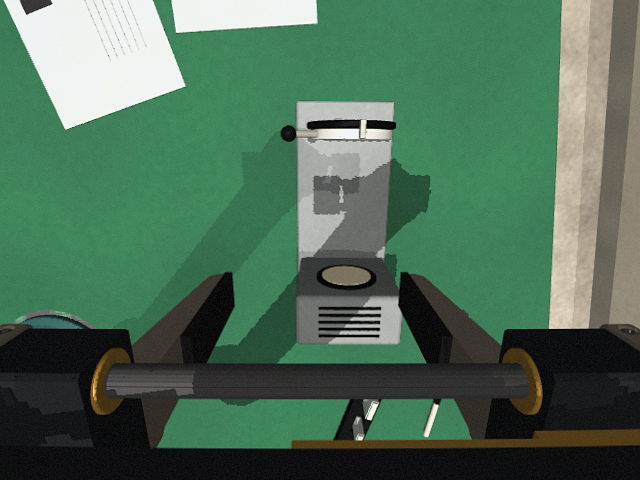

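The rack view shows the long cell at (318,173)–(318,215) and the rack outline from row 153 to 329, aligned with the tool. The viewer view shows the plate's far corners at (297,101) and (394,102), the ball at (288,133), the lamp window at (346,276), and the roof's near edge at (297,343)–(400,342).

```bash
python3 - <<'E'
from h import *
Tv=np.load('Tv.npy');Tr=np.load('Tr.npy')
f=lambda q,z,T:onz('wrist',q,z,T)[:2]
A,B,C,D=[f(q,.018,Tv) for q in((297,101),(394,102),(297,250),(385.5,250))]
print('plate',A,B,C,D,np.linalg.norm(B-A)); 
for d in (A-C,B-D,[-(B-A)[1],(B-A)[0]]): print('yaw',np.arctan2(-d[0],d[1]))
r=[f(q,.173,Tv) for q in((297,343),(400,342))];print('roof',r,np.linalg.norm(r[1]-r[0]))
b=tri([ray('top',(130,291.5)),ray('scene',(468,178)),ray('wrist',(288.5,133),Tv)]);print('ball',b)
for yaw in(-.15,):
    x=np.array([np.cos(yaw),np.sin(yaw)]);y=np.array([-x[1],x[0]])
    for P in(A,B,C,D,*r,b[:2],f((346,276),.110,Tv)):print(P@x,P@y)
im=cv2.imread('pics/wr.png');hsv=cv2.cvtColor(im,cv2.COLOR_BGR2HSV)
w=((hsv[...,2]>110)&(hsv[...,1]<110)).astype(np.uint8);w[:150]=0;w[330:]=0;w[:,:300]=0;w[:,337:]=0
for c in cv2.findContours(w,0,2)[0]:
    if cv2.contourArea(c)>60: 
        R_=cv2.minAreaRect(c);x0,y0,ww,hh=cv2.boundingRect(c);P=[f(q,.055,Tr) for q in((x0+ww/2,y0),(x0+ww/2,y0+hh))];print(R_,P,np.linalg.norm(P[0]-P[1]),np.mean(P,0))
q=[f(p,.02,Tr) for p in((296.5,153),(341,153),(338,329),(299,329))];print('rack',np.round(q,4).tolist(),np.mean(q,0))
d=q[0]+q[1]-q[2]-q[3];print('rack yaw',np.arctan2(d[1],d[0]),np.linalg.norm(d)/2)
q=np.array([onz('top',p,.055)[:2] for p in((389,255),(411,265))]);print('top long',q,q.mean(0))
E
```

```text
plate [0.5440827  0.39854491] [0.68839068 0.3750376 ] [0.5045735  0.16604234] [0.65303903 0.14315504] 0.14621007727517782
yaw -0.16832228539803426
yaw -0.15129001112998747
yaw -0.16147850535990507
roof [array([0.49979167, 0.08761541]), array([0.63418922, 0.06829098])] 0.13577973689524123
ball [0.53310188 0.35094064 0.15734842]
0.47841543084502347 0.4753763837772323
0.624615876192251 0.47369814747509775
0.47409462565430077 0.23958038021659034
0.6243132888824132 0.2391364952879228
0.48108646017588597 0.16131951998940397
0.6168626843293531 0.16229620108801654
0.47467180196146036 0.42666570664436554
0.5495277545036722 0.23006753831612053
((317.5, 313.5), (9.0, 11.0), 90.0) [array([ 0.53430058, -0.27152767]), array([ 0.52858409, -0.28333804])] 0.013121101623460122 [ 0.53144234 -0.27743286]
((317.5, 253.0), (28.0, 11.0), 90.0) [array([ 0.57149109, -0.19469576]), array([ 0.55665085, -0.22535328])] 0.03406048541261539 [ 0.56407097 -0.21002452]
((318.0, 194.0), (42.0, 12.0), 90.0) [array([ 0.60313649, -0.13052087]), array([ 0.58322885, -0.17168585])] 0.045726028310079846 [ 0.59318267 -0.15110336]
rack [[0.5894, -0.1025], [0.6345, -0.1245], [0.5373, -0.3261], [0.4913, -0.3037]] [ 0.56312096 -0.21419418]
rack yaw 1.119128048714875 0.2238322410718429
top long [[ 0.59922344 -0.12755736]
 [ 0.57894779 -0.17093035]] [ 0.58908561 -0.14924385]
```

```bash
cat >> h.py <<'E'
YAW=-.153; O=np.array([.5919,.2392,0]); RV=R.from_euler('z',YAW).as_matrix()
V=lambda x,y,z:(O+RV@[x,y,z]).tolist()
E
python3 - <<'E'
from h import *
fingers.gripper_to(0.0,10)
yaw=YAW
def tgt(th,dx=0): return V(-.09*np.sin(th)-.020+dx,.102,.11+.09*np.cos(th)-.014+.011)
p=tgt(1.02,-.035)
arm.move_to([p[0],p[1],.36],[np.pi,0,yaw]); arm.move_straight(p); print(sensors.read_tool_pos(),sensors.read_force())
for th in(1.0,.8,.6,.4,.2,.08):
    arm.move_straight(tgt(th),v=.08); print(th,np.round(sensors.read_force(),2))
print(arm.move_straight(tgt(0,.014),v=.03,until_force=6),np.round(sensors.read_force(),2), RV.T@(np.array(sensors.read_tool_pos())-O),sensors.read_time())
save('scene','s1.png');im=cv2.imread('pics/s1.png');cv2.imwrite('pics/s1c.png',cv2.resize(im[120:300,330:530],None,fx=3,fy=3))
E
```

```text
[0.47775851 0.3605308  0.15503225] [ 0.09561901 -0.59132439  0.47242699]
1.0 [-0.74 -0.49  0.23]
0.8 [-3.25  0.44  3.32]
0.6 [ 0.44 -0.2  -0.02]
0.4 [ 0.14 -0.02  0.58]
0.2 [-0.44 -0.11  0.75]
0.08 [-0.2   0.44  0.83]
True [-1.29  0.11  0.75] [-0.0183903   0.10233142  0.19640388] 11.35
```

View pics/s1c.png

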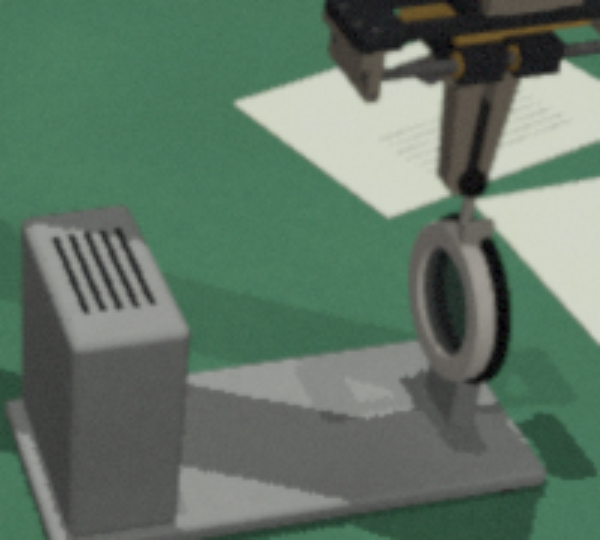

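The handle is upright with the fingers against the ball at crop (470,183). I press once more against the stop, retract and verify the ball.

```bash
python3 - <<'E'
from h import *
p0=np.array(sensors.read_tool_pos())
print(arm.move_straight((p0+RV@[.012,0,0]).tolist(),v=.02,until_force=12),RV.T@(np.array(sensors.read_tool_pos())-O),sensors.read_force())
arm.hold(.3)
arm.move_straight(V(-.07,.102,.20),v=.1); arm.move_straight(V(-.09,.102,.36),v=.2)
g=[]
for n in('top','scene'):
    im=save(n,n+'2.png'); u,v=np.round(proj(n,V(0,.102,.2))).astype(int); 
    s=im[v-14:v+15,u-14:u+15].max(2); m=(s<55).astype(np.uint8); k,l,st,ce=cv2.connectedComponentsWithStats(m)
    print(n,(u,v),[(int(st[i,4]),(ce[i]+[u-14,v-14]).round(1).tolist()) for i in range(1,k) if st[i,4]>8])
print(sensors.read_time())
im=cv2.imread('pics/scene2.png');im2=cv2.imread('pics/top2.png')
cv2.imwrite('pics/c2.png',np.hstack([cv2.resize(im[150:250,430:530],None,fx=4,fy=4),cv2.resize(im2[200:300,90:190],None,fx=4,fy=4)]))
E
```

```text
True [-0.01841449  0.1024873   0.19551169] [-2.29243167  0.68495878  0.89550739]
top (np.int64(128), np.int64(247)) [(143, [129.8, 247.4])]
scene (np.int64(487), np.int64(180)) [(52, [487.3, 181.0])]
13.7833
```

View pics/c2.png

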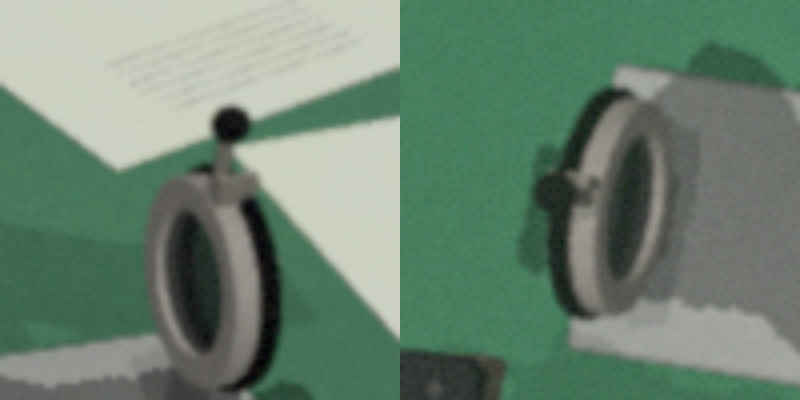

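Both views show the ball at its predicted upright place ((487,181) in scene, (129,247) in top), and a second 12 N push gave no further travel, so it is at the stop. Next is the rack, with a close measurement before descending.

```bash
python3 - <<'E'
from h import *
fingers.gripper_to(.06,8)
arm.move_to([.593,-.151,.30],[np.pi,0,1.119]); arm.move_straight([.593,-.151,.14]); arm.hold(.2)
T=pose();im=save('wrist','wc.png');print(T[:3,3],sensors.read_eef_rot())
u,v=proj('wrist',[.593,-.151,.055],T);print(u,v)
hsv=cv2.cvtColor(im,cv2.COLOR_RGB2HSV);w=((hsv[...,2]>110)&(hsv[...,1]<110)).astype(np.uint8)
k,l,st,ce=cv2.connectedComponentsWithStats(w)
for i in range(1,k):
    if st[i,4]>150 and abs(ce[i][0]-u)<60:
        x0,y0,ww,hh=st[i,:4];P=[onz('wrist',q,.055,T)[:2] for q in((x0+ww/2,y0),(x0+ww/2,y0+hh),(x0,y0+hh/2),(x0+ww,y0+hh/2))];print(st[i],np.round(P[:2],4).tolist(),np.linalg.norm(P[0]-P[1]),np.linalg.norm(P[2]-P[3]),np.mean(P[:2],0))
print(sensors.read_time())
E
```

```text
[ 0.59341439 -0.15113129  0.14083012] [ 3.14047234e+00 -3.64892800e-05  1.11889177e+00]
314.62414838381636 248.59443477239114
[ 305  213   18   63 1083] [[0.6047, -0.1258], [0.5827, -0.1711]] 0.050385201043035885 0.01375091795985755 [ 0.59370506 -0.14845581]
[306 296  16  47 670] [[0.5752, -0.1866], [0.5563, -0.2253]] 0.04308625189383652 0.013081748512633254 [ 0.56573629 -0.2059589 ]
18.0833
```

View pics/wc.png

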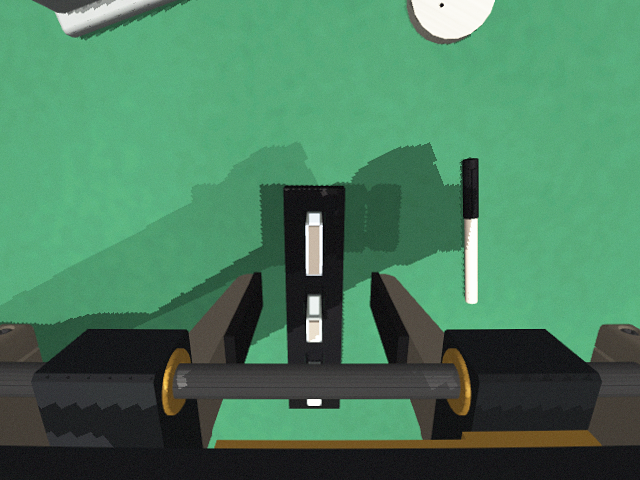

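The close view shows the cell's top face at rows 224–275, column 314. Its centre (314,249.5) is within a pixel of the prediction, so I descend and grip.

```bash
python3 - <<'E'
from h import *
fingers.gripper_to(.035)
print(arm.move_straight([.593,-.151,.037],v=.08,until_force=6), sensors.read_tool_pos())
fingers.gripper_to(0.0,8); print(sensors.read_finger_gap(),sensors.read_gripper_force(),sensors.read_force())
E
```

```text
False [ 0.59345975 -0.15110385  0.03761343]
0.012260435962598727 7.999855130910873 [ 0.11984842 -0.40874232  0.89082605]
```

```bash
python3 - <<'E'
from h import *
arm.move_straight([.593,-.151,.10],v=.06); arm.hold(.4); print(sensors.read_finger_gap(),sensors.read_gripper_force())
arm.move_straight([.593,-.151,.32],v=.15)
rp=[np.pi,0,YAW+np.pi/2]
arm.move_straight(V(0,0,.32),rotation=rp,v=.15)
print(arm.move_straight(V(0,0,.1145),v=.08,until_force=6)); arm.hold(.5)
T=pose();print(RV.T@(T[:3,3]-O),sensors.read_eef_rot(),sensors.read_finger_gap(),sensors.read_gripper_force(),sensors.read_force(),sensors.read_time())
ims=[save('scene','s3.png')[150:310,320:520,::-1],save('wrist','w3.png')[80:400,130:510,::-1]]
cv2.imwrite('pics/f3.png',np.hstack([cv2.resize(ims[0],(400,320)),cv2.resize(ims[1],(380,320))]))
E
```

```text
0.012349150249899096 7.99969956278801
False
[-5.57569777e-06  1.38922457e-05  1.14513902e-01] [ 3.14156259e+00 -5.95197930e-06  1.41787024e+00] 0.01255534614563675 7.999673634767532 [ 0.71366775  0.82728834 -0.35701669] 29.7
```

View pics/f3.png

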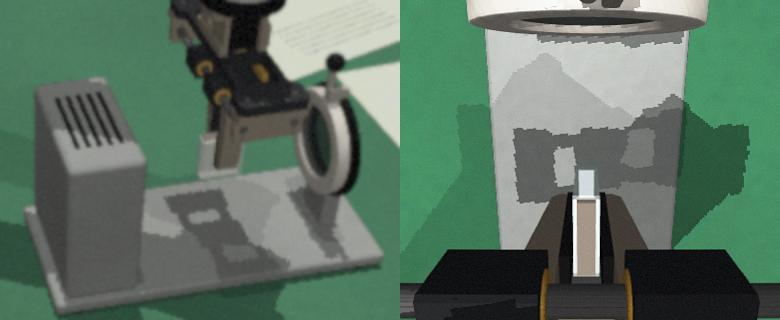

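The cell is upright between the pads. In the wrist crop its column (588) matches the analyser ring's centre ((468+708)/2 = 588), the plate and ring are clear, and the handle is still upright.

```bash
python3 -c "
from h import *
arm.hold(.3);print(job.finish_job())"
```

```text
the job is handed in; nothing more can be done
None
```

The job is handed in, verdict not reported: the analyser handle is upright at its stop, and the long cell is held by its frosted sides, upright and lengthwise in the middle of the light path.

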